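# Release and remove a handheld's battery

### The arm

A 7-joint arm with a two-finger parallel gripper is mounted at the origin on the work surface. World frame = base frame: x ahead of the robot, y to its left, z up, the work surface at z = 0. Lengths are in m, angles in rad, forces in N, time in s.
With the tool pointing down it reaches from about 0.4 to 0.875 m from the base axis. Payload 19.3 kg.
Tool frame: the origin (TCP) lies midway between the tips of the shut fingers; the grasp point (between the pads) lies 19 mm behind it (bot.pinch_z is the distance from the TCP to the grasp point, in m); z points along the fingers, y is the line along which they close (so a half turn about z gives the same grasp; the last joint's range is limited). The gripper opens to 85 mm and grips with 20 to 120 N. Pads are 22 mm wide; open, the fingers measure 114 mm over their backs; the gripper's body (76 mm by 85 mm) begins 54 mm behind the grasp point. The pads swing forward as they close: fully open they stand 13 mm farther back than shut.
Start: joints at [-1.266, 0.521, -0.036, 1.599, 0.021, 1.021, -0.113], TCP at [0.229, 0.582, 0.231] pointing down, gripper open.
Joint ranges: [-2.91, 2.91], [-0.3, 2.13], [-1.5, 1.42], [0.17, 2.43], [-1.26, 4.41], [0.16, 1.93], [-2.52, 2.52]. Speed limits (rad/s): [1.89, 1.89, 2.39, 2.39, 3.01, 3.01, 3.01].

### API

Orientations are given as [roll, pitch, yaw] about the fixed x, y, z axes, in that order (R = Rz(yaw) Ry(pitch) Rx(roll)).
In Python, from workcell import observe, viewer, bot gives the robot as it stands. The module is installed in compiled form; this text tells all that it offers.
- The arm moves only by the tool play_rows, never from a script. Its argument "motion" is a list of rows, each a list of 7 numbers: the shift along the tool's x, y, z in cm, then the turn, a rotation vector about the tool's x, y, z in rad, then the opening, from -1 (shut) to 1 (fully open), so that 0 is half open. A call has exactly 5 rows; each row is the pose to reach, as a shift and turn from the pose commanded when the call began, along the tool's axes at that moment; what a row does not reach only later rows make up. A row lasts 1/10 s, in which the tool goes at most 50 mm and 8.59 degrees, less where a joint would pass 70% of its speed; a pose out of reach is approached as far as the arm can. A call with a gripper value outside its range is refused whole. The fingers move at their own pace and stop on an object; "squeeze" is the grip in N (left out, the last holds). Time passes only in rows, so rows that repeat a pose let the fingers close, or fill a call up. It gives the time, the measured TCP pose, the force, the opening and the grip force at its end, in the units of the state.
- observe(): the state, without advancing time (a new reading comes with each control period).
- viewer.grab_frame(name): name is "scene" or "side" or "wrist"; returns (picture, depth): 480x640x3 uint8, red, green, blue; 480x640 float32, m along the optical axis (not along the pixel's ray), 0 where there is no reading.
- viewer.camera_info(name): a dict with "fx", "fy", "cx", "cy" (pixels), "k1" (the pictures are not rectified: a ray, as slopes to the right and down, at radius r is drawn at 1 + k1 r^2 times it, then the intrinsics apply), "R" (3x3) and "t" (3): a world point X has camera coordinates R X + t. Camera axes: x right, y down, z forward; pixel columns grow to the right and rows downward; lengths in m; the calibration is good to about 2 mm. A picture is of the moment at which its call begins: read the wrist's pose just before it. camera_info takes no time and is no camera call; for the wrist camera it gives the pose at the moment of the call.
- bot.job_done(): hands the job in; it is judged then, once.
The state is a dict: "clock": time; "qpos": joint angles; "qd": joint speeds; "joint_efforts": joint torques, N m; "position": TCP position; "tool_rot": TCP orientation; "force": force on the tool from outside, world axes, zero at the start; "moment": the same for the moment, N m; "grip_width": finger opening in m; "finger_force": force on a finger pad.
Only numpy, scipy, OpenCV 4.12 (cv2) and the standard library are available. Lean on these libraries where they do the work, as an engineer would, in place of code of your own. Each camera call takes 0.05 s, during which the arm holds its last target. There are 200 camera calls.

### The job

The handheld terminal is clamped back side up in the sloping repair jig, and its battery is locked in. Take the orange release pick from the tool stand, push its flat blade straight through the narrow slot at the upper end of the battery to press the hidden latch tab until the battery pops up, and put the pick back upright in a free hole of the stand. Lift the battery out and lay it gently, label up, flat in the pale grey tray, leaving the two screwdrivers, the bottle and the phone where they are.

Things in the scene. Friction and masses are not known exactly. Their poses are not given: they have to be found in the camera images.
- terminal: handheld terminal, dark grey with yellow corner bumpers, 140 x 72 x 30 mm, clamped back side up on a fixed jig sloping 0.45 rad (26 degrees). Origin on its back surface, at the slot end of the battery; x runs up the slope, y across, z straight out of the back. The surface is flat from x = 5 to 45 and from -95 to -63 mm; the battery lies between
- slot (a point): middle of the mouth of the narrow slot, framed by a thin white line, 14 mm up-slope of the battery's end; axes as terminal. The slot is 8 mm along x and 18 mm along y, and goes straight in along -z. Hidden inside, 11 mm below the mouth, is the flat top of the latch tab, filling the opening
- latch (a joint): the hidden sprung rocker latch: 0 locked, grows by 0.08 rad per mm that the tab is pressed; lets the battery go at about 0.15 (blade tip 13 mm below the mouth), stops at 0.38 (16 mm). The tab takes 3 N at first touch and 7 to 10 N to let go; once left it springs back to 0.06 or less
- bay (a point): middle of the floor of the battery bay, 45 mm down-slope of the slot and 15.7 mm below the back surface; axes as terminal. The bay is 64.5 x 54 mm; its two long sides are low rails 9 mm wide whose tops lie 6 mm below the back surface, so the battery's sides stand free above them. A jig jaw, lower than the rails, stands beside the terminal near each corner
- battery_center (a point): centre of the black battery, light label and orange stripe on top, 62 (x) x 52 (y) x 15.5 (z) mm, 80 to 130 g; z out of the label. Top 5 mm set back 3 to 4 mm at both x ends; y sides plain. Locked: flush with the back, axes as the terminal. Released: a spring lifts its +x end 11 mm, so it leans 0.19 rad more; grip it across y and draw it out along its z
- pick_center (a point): centre of the orange handle of the release pick, standing blade down in one of the stand's holes. Handle 20 (x) x 14 (y) x 65 (z) mm, z up out of its end. Below it a round collar, 24 mm across and 5 mm thick, rests on the stand's top; then a flat blade 10 (x) x 4 (y) mm, 45 mm long. 60 g
- pick_tip (a point): middle of the end of the pick's blade, 82.5 mm below the handle's centre; axes as pick_center
- hole0 (a point): middle of the mouth of a tool hole, on the stand's top, 53 mm above the table. The stand is a dark fixed block 60 (x) x 176 (y) x 50 mm with three through holes 15 mm in diameter, 60 mm apart along y. This is the one at the -y end
- hole1 (a point): the middle hole, as hole0
- hole2 (a point): the hole at the +y end, as hole0
- tray_in (a point): the pale grey low tray, fixed on the mat: middle of its inner floor, 7 mm above the table, z up. Inside 122 (x) x 162 (y) mm; the rim stands 10 mm above the inner floor, walls 4 mm thick
- driver_red_center (a point): leave alone: red screwdriver standing in the stand: centre of its round handle, 17 mm across, 60 mm high, its top 65 mm above the stand's top
- driver_green_center (a point): leave alone: the same, green
- bottle_center (a point): leave alone: centre of a white bottle, 40 mm across, 115 mm high, standing close beside the jig
- phone_center (a point): leave alone: centre of a black phone lying flat, 72 (x) x 148 (y) x 9 mm
Not all that is in view belongs to the job. Leave any purple or yellow look-alike of the part that bears pick_center alone.

How it is judged:
By the outcome, as a careful person would: the job done as asked, in the order asked, and still so for the second after the job is handed in, with the robot touching nothing.
It also fails if it takes over 72 s, if anything falls off the work surface, if the arm or the gripper's body presses on something with over 40 N, if the wrist force passes 120 N, or if a joint passes its speed limit or range.

## Working session

There is one attempt and no reset: what is moved stays moved. The work goes in short steps, Python scripts to look and compute and a tool call to move; the robot and the scene stay as the last step left them, time stands still between calls to the robot, and variables do not carry over. Pictures are saved under pics/ and viewed, at most 10 in all, crops included, and the job is handed in when it is done.

Besides the shell and the picture viewer there is one more tool, called after "Emit:" as a command line: name --pt "numbers of a row" for each row, then --argument value for the rest. play_rows: Moves the arm, as the interface text tells. Its arguments: {"type":"object","properties":{"motion":{"type":"array"},"squeeze":{"type":"number"}},"required":["motion"]}

```bash
ls; mkdir -p pics; cat > h.py <<'E'
import numpy as np, cv2
from scipy.spatial.transform import Rotation as Ro
from workcell import observe, viewer, bot
def info(n):
    return viewer.camera_info(n)
def rays(n,uv,c=None):
    c=c or info(n); uv=np.atleast_2d(uv).astype(float)
    K=np.array([[c['fx'],0,c['cx']],[0,c['fy'],c['cy']],[0,0,1]])
    p=cv2.undistortPoints(uv.reshape(-1,1,2),K,np.array([c['k1'],0,0,0,0.]) ).reshape(-1,2)
    # model: drawn = p(1+k1 r^2)
    R=np.array(c['R']);t=np.array(c['t'])
    return -R.T@t, np.c_[p,np.ones(len(p))]@R
def plane(n,uv,z,c=None):
    o,d=rays(n,uv,c); return o+d*((z-o[2])/d[:,2])[:,None]
def deproj(n,uv,depth,c=None):
    o,d=rays(n,uv,c); uv=np.atleast_2d(uv).astype(int)
    return o+d*depth[uv[:,1],uv[:,0]][:,None]
def proj(n,X,c=None):
    c=c or info(n); X=np.atleast_2d(X)@np.array(c['R']).T+np.array(c['t'])
    p=X[:,:2]/X[:,2:]; p=p*(1+c['k1']*(p**2).sum(1))[:,None]
    return p*[c['fx'],c['fy']]+[c['cx'],c['cy']]
def tri(n1,uv1,n2,uv2):
    o1,d1=rays(n1,uv1);o2,d2=rays(n2,uv2);d1=d1[0];d2=d2[0]
    s=np.linalg.lstsq(np.c_[d1,-d2],o2-o1,rcond=None)[0]
    a=o1+s[0]*d1;b=o2+s[1]*d2; return (a+b)/2,np.linalg.norm(a-b)
def tool():
    s=observe(); return np.array(s['position']),Ro.from_euler('xyz',s['tool_rot'])
def go(P,R):
    """shift in cm and rotvec in the current tool axes"""
    p,r=tool(); return np.round(r.inv().apply(np.array(P)-p)*100,2),np.round((r.inv()*R).as_rotvec(),3)
E
python3 - <<'E'
from h import *
for n in ['scene','side','wrist']:
    im,d=viewer.grab_frame(n); np.savez(f'{n}0.npz',im=im,d=d)
    cv2.imwrite(f'pics/{n}0.png',im[:,:,::-1]); c=info(n); print(n,c['fx'],c['k1'],-np.array(c['R']).T@c['t'])
print(observe())
E
```

```text
pics
scene 604.3502684977706 -0.010102897540782235 [ 1.11557134 -0.73425844  0.86123822]
side 474.6048772141151 -0.10441100564592717 [ 0.25810135 -0.62874022  0.92800831]
wrist 417.4386884618218 -0.01214214273458413 [0.16285823 0.607276   0.37278746]
{'clock': 0.15, 'qpos': array([-1.26620246,  0.52188382, -0.03628448,  1.59981253,  0.02121865,
        1.02105712, -0.11280535]), 'qd': array([ 8.75306294e-04, -8.37327287e-04, -6.85600845e-04, -3.60801079e-03,
       -8.16823093e-04,  7.68212444e-04, -2.11764153e-05]), 'joint_efforts': array([ 1.87008467e-03, -9.27392435e+01,  1.98044680e+00, -3.70054364e+01,
        1.79412978e-02,  6.43838954e-03, -1.36504192e-05]), 'position': array([0.22877645, 0.58140146, 0.23087735]), 'tool_rot': array([-3.14082143e+00,  8.53497555e-05,  2.76675251e+00]), 'force': array([ 0.48679744, -0.07777502, -0.04118767]), 'moment': array([-0.00597451,  0.04238069,  0.0191897 ]), 'finger_force': 0.0, 'grip_width': 0.08541022139257405}
```

View pics/scene0.png

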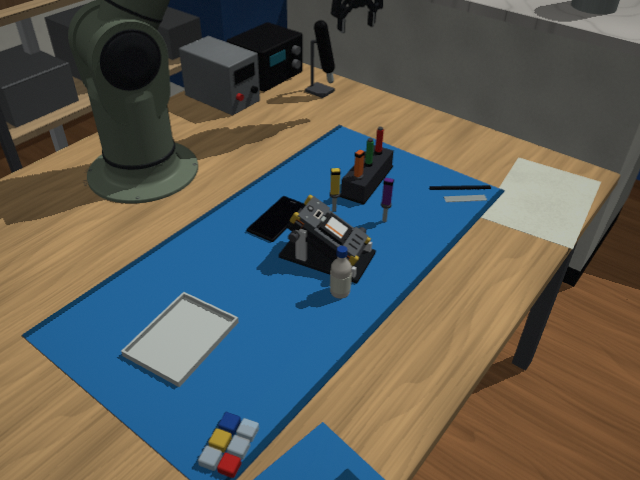

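View pics/side0.png

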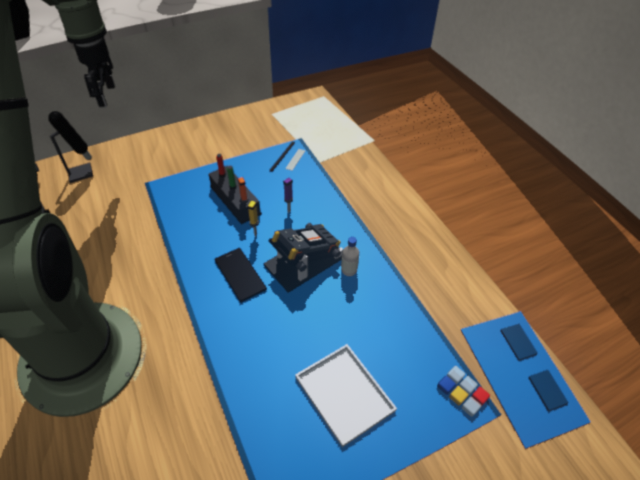

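Candidates: orange pick in the stand, scene (359,160) and side (241,185); yellow look-alike, scene (335,180); purple look-alike, scene (388,190). The orange one in the stand fits the description. The red and green drivers fill the other two holes, so the pick has to go back into its own hole. Next: an enlarged crop to confirm, plus coarse positions.

```bash
python3 - <<'E'
from h import *
a=np.load('scene0.npz');b=np.load('side0.npz')
ca=cv2.resize(a['im'][115:295,230:420],(800*190//390,0) if 0 else (400,379),interpolation=cv2.INTER_CUBIC)
cb=cv2.resize(b['im'][140:310,195:375],(400,379),interpolation=cv2.INTER_CUBIC)
cv2.imwrite('pics/crop1.png',np.hstack([ca,cb])[:,:,::-1])
def blobs(n,im,d,lo,hi,mn=15):
    h=cv2.cvtColor(im,cv2.COLOR_RGB2HSV); m=cv2.inRange(h,lo,hi)
    k,l,s,c=cv2.connectedComponentsWithStats(m)
    for i in range(1,k):
        if s[i,4]>=mn:
            ys,xs=np.where(l==i); P=deproj(n,np.c_[xs,ys],d); 
            print(n,s[i],c[i].round(1),np.median(P,0).round(3),P.min(0).round(3),P.max(0).round(3))
for n,z in (('scene',a),('side',b)):
    for nm,lo,hi in (('orange',(5,150,90),(17,255,255)),('green',(50,100,30),(85,255,255)),('red',(0,180,60),(4,255,255)),('purple',(125,80,30),(160,255,255))):
        print(nm); blobs(n,z['im'],z['d'],lo,hi)
    # tray
    im,d=z['im'],z['d']; 
    h=cv2.cvtColor(im,cv2.COLOR_RGB2HSV); m=cv2.inRange(h,(0,0,100),(180,40,255)); m[:280]=0
    k,l,s,c=cv2.connectedComponentsWithStats(m); i=1+np.argmax(s[1:,4])
    ys,xs=np.where(l==i); ct=np.c_[xs,ys].astype(np.float32); r=cv2.minAreaRect(ct); print('tray',s[i],r); q=cv2.boxPoints(r)
    ap=cv2.approxPolyDP(cv2.convexHull(ct.astype(np.int32)),8,True)[:,0]; print(ap.tolist()); print(plane(n,ap,.017).round(3).tolist())
E
```

```text
orange
scene [356 150   7   5  23] [359.2 152. ] [0.479 0.249 0.123] [0.474 0.242 0.12 ] [0.486 0.258 0.126]
scene [358 157   5  20  51] [360.5 166.2] [0.484 0.251 0.086] [0.482 0.242 0.061] [0.488 0.26  0.109]
green
scene [365 141   9  23 151] [369.  152.5] [0.47  0.305 0.088] [0.428 0.296 0.05 ] [0.476 0.39  0.123]
red
scene [236  93   7   8  36] [239.5  96.6] [-0.011  0.365  0.054] [-0.02   0.353  0.043] [-0.002  0.379  0.064]
scene [376 130   7  22 115] [379.1 140.5] [0.46  0.363 0.093] [ 0.451 -0.734  0.058] [1.116 0.374 0.861]
scene [218 453  22  24 362] [228.7 464.4] [ 0.733 -0.443  0.02 ] [ 0.716 -0.734  0.007] [ 1.116 -0.426  0.861]
purple
scene [384 178  10   5  38] [388.3 180. ] [0.588 0.204 0.118] [ 0.578 -0.734  0.114] [1.116 0.212 0.861]
scene [382 185  10  20 163] [386.8 194.5] [0.589 0.201 0.083] [0.579 0.193 0.054] [0.597 0.211 0.108]
tray [ 122  292  116   91 4899] ((179.45687866210938, 334.4217529296875), (63.306148529052734, 102.42030334472656), 42.709388732910156)
[[237, 318], [178, 382], [122, 351], [184, 292]]
[[0.539, -0.222, 0.017], [0.561, -0.388, 0.017], [0
[... 481 characters left out ...]
een
side [228 169   7  19  90] [231.1 178.1] [0.466 0.305 0.09 ] [0.461 0.3   0.055] [0.474 0.336 0.119]
red
side [217 158   5  13  24] [219.4 162.4] [0.454 0.362 0.108] [0.451 0.358 0.076] [0.458 0.367 0.12 ]
purple
side [284 179   7   5  24] [287.3 180.8] [0.586 0.205 0.118] [ 0.258 -0.629  0.115] [0.594 0.212 0.928]
side [285 185   6  15  70] [287.9 192.1] [0.584 0.201 0.082] [0.578 0.196 0.058] [0.592 0.205 0.109]
tray [ 296  345  100  101 5234] ((345.53839111328125, 392.30767822265625), (84.86912536621094, 65.45462036132812), 56.3099365234375)
[[395, 409], [343, 445], [296, 375], [346, 345]]
[[0.559, -0.387, 0.017], [0.434, -0.406, 0.017], [0.412, -0.239, 0.017], [0.537, -0.221, 0.017]]
```

View pics/crop1.png

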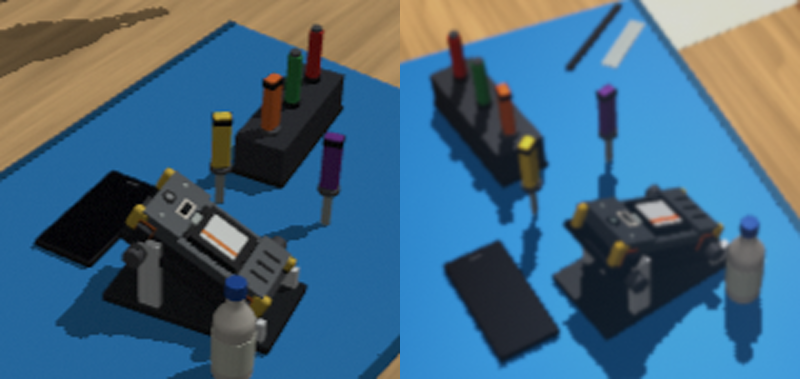

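The crop confirms it: orange handle in the stand at scene (359,160), with green and red beside it in the other holes. The yellow and purple ones stand alone outside the stand. Next, the terminal's pose from depth.

```bash
python3 - <<'E'
from h import *
for n,roi in (('scene',(290,190,385,275)),('side',(265,215,350,290))):
    z=np.load(f'{n}0.npz'); im,d=z['im'],z['d']; x0,y0,x1,y1=roi
    h=cv2.cvtColor(im,cv2.COLOR_RGB2HSV)
    m=np.zeros(d.shape,np.uint8); m[y0:y1,x0:x1]=cv2.inRange(h,(0,0,110),(180,60,255))[y0:y1,x0:x1]
    k,l,s,c=cv2.connectedComponentsWithStats(m)
    for i in range(1,k):
        if s[i,4]>8:
            ys,xs=np.where(l==i);P=deproj(n,np.c_[xs,ys],d);print(n,s[i],c[i].round(1),np.median(P,0).round(3))
    # plane fit by RANSAC around slope .45
    ys,xs=np.mgrid[y0:y1,x0:x1]; uv=np.c_[xs.ravel(),ys.ravel()]; P=deproj(n,uv,d)
    ok=(d[uv[:,1],uv[:,0]]>0)&(P[:,2]>.03); P=P[ok];uv=uv[ok]
    rng=np.random.default_rng(0);best=0
    for _ in range(3000):
        a=P[rng.choice(len(P),3,False)];nn=np.cross(a[1]-a[0],a[2]-a[0]);L=np.linalg.norm(nn)
        if L<1e-5: continue
        nn/=L;nn*=np.sign(nn[2]); 
        if abs(nn[2]-np.cos(.45))>.04: continue
        q=abs((P-a[0])@nn)<.002
        if q.sum()>best: best=q.sum();bq=q
    Q=P[bq];c0=Q.mean(0);nn=np.linalg.svd(Q-c0)[2][2];nn*=np.sign(nn[2])
    up=np.array([0,0,1])-nn[2]*nn;up/=np.linalg.norm(up)
    print(n,best,c0.round(3),'n',nn.round(3),'tilt',np.arccos(nn[2]).round(3),'up',up.round(3),'yaw',np.arctan2(up[1],up[0]).round(3))
E
```

```text
scene [313 209  13  12  55] [319.3 215. ] [0.536 0.031 0.104]
scene [327 217  21  18 179] [337.1 225.4] [0.571 0.043 0.087]
scene [325 225  17  13  37] [332.8 231.3] [0.575 0.023 0.086]
scene [341 259  15  13 107] [346.7 266. ] [ 0.651 -0.038  0.081]
scene 1150 [0.567 0.034 0.089] n [0.421 0.1   0.901] tilt 0.448 up [-0.877 -0.208  0.433] yaw -2.908
side [301 230  18   9  97] [309.6 233.6] [0.573 0.044 0.087]
side [297 236   6   5  18] [299.9 238.5] [0.541 0.026 0.104]
side [309 238  12   3  16] [315.  239.2] [0.577 0.024 0.087]
side [339 247   9   6  34] [343.4 249.5] [ 0.63  -0.029  0.08 ]
side 792 [0.565 0.034 0.092] n [0.427 0.086 0.9  ] tilt 0.45 up [-0.883 -0.177  0.435] yaw -2.943
```

Emit:
play_rows --pt "-3.8 -2.4 -0.4 0 0 -0.12 0" --pt "-7.6 -4.8 -0.8 0 0 -0.24 0" --pt "-11.4 -7.2 -1.2 0 0 -0.36 0" --pt "-15.2 -9.6 -1.6 0 0 -0.48 0" --pt "-19 -12 -2 0 0 -0.563 0"

```text
clock: 0.65
position: [0.3625, 0.3987, 0.2514]
tool_rot: [-3.141, -0.0, -2.949]
force: [1.4, 0.7, 1.0]
grip_width: 0.0427
finger_force: 0.0
```

```bash
python3 - <<'E'
from h import *
c=info('wrist'); p,r=tool(); Rw=np.array(c['R'])
print(p.round(3),r.as_euler('xyz').round(3),'cam in tool',r.inv().apply(-Rw.T@c['t']-p).round(3),'axis',r.inv().apply(Rw[2]).round(3),r.inv().apply(Rw[0]).round(3))
print(go([.479,.249,.25],Ro.from_euler('xyz',[np.pi,0,3.33])),observe()['grip_width'])
E
```

```text
[0.362 0.399 0.251] [-3.141 -0.    -2.949] cam in tool [ 0.071 -0.001 -0.142] axis [-0.282 -0.001  0.959] [0.001 1.    0.001]
(array([ -8.56, -16.93,   0.14]), array([-0.   , -0.   ,  0.005])) 0.042731018623235265
```

Emit:
play_rows --pt "-2 -4 0 0 0 0 0" --pt "-4 -8 0 0 0 0 0" --pt "-6.5 -12.5 0 0 0 0 0" --pt "-8.5 -16.9 0 0 0 0 0" --pt "-8.5 -16.9 0 0 0 0 0"

```text
clock: 1.15
position: [0.4803, 0.244, 0.2512]
tool_rot: [-3.139, 0.001, -2.962]
force: [0.2, 1.2, 0.2]
grip_width: 0.0427
finger_force: 0.0
```

```bash
python3 - <<'E'
from h import *
c=info('wrist');im,d=viewer.grab_frame('wrist');np.savez('w1.npz',im=im,d=d);np.save('w1c.npy',c,allow_pickle=True)
cv2.imwrite('pics/w1.png',im[:,:,::-1]); print(tool()[0])
h=cv2.cvtColor(im,cv2.COLOR_RGB2HSV)
for nm,lo,hi in (('orange',(5,140,60),(17,255,255)),('green',(50,100,30),(85,255,255)),('red',(0,150,50),(4,255,255))):
    m=cv2.inRange(h,lo,hi);k,l,s,cc=cv2.connectedComponentsWithStats(m)
    for i in range(1,k):
        if s[i,4]>60:
            ys,xs=np.where(l==i);P=deproj('wrist',np.c_[xs,ys],d,c);zt=P[:,2].max();q=P[:,2]>zt-.006
            t=np.c_[xs,ys][q].astype(np.float32); W=plane('wrist',t,.123 if nm=='orange' else .118,c)[:,:2].astype(np.float32)
            r=cv2.minAreaRect(W*1000);print(nm,s[i],zt.round(4),q.sum(),np.round(r[0],1),np.round(r[1],1),round(r[2],1))
E
```

```text
[0.47845479 0.2471451  0.25110839]
orange [ 47 183  13  37 135] 0.1105 70 [497.2  68.4] [15.4  4.2] 14.5
orange [313 200  26  16 280] 0.1101 37 [468.7 249.2] [15.5  1.3] 88.8
orange [312 216  30  23 534] 0.1247 534 [478.8 250.8] [19.1 13.2] 88.7
orange [ 11 266  29  34 186] 0.393 3 [562.9  55.4] [12.8  0.4] 49.6
orange [106 288  10  29  85] 0.393 1 [555.4 110.8] [0. 0.] 0.0
green [388 198  38  40 595] 0.393 3 [461.1 298.2] [16.4  5.9] 83.4
```

View pics/w1.png

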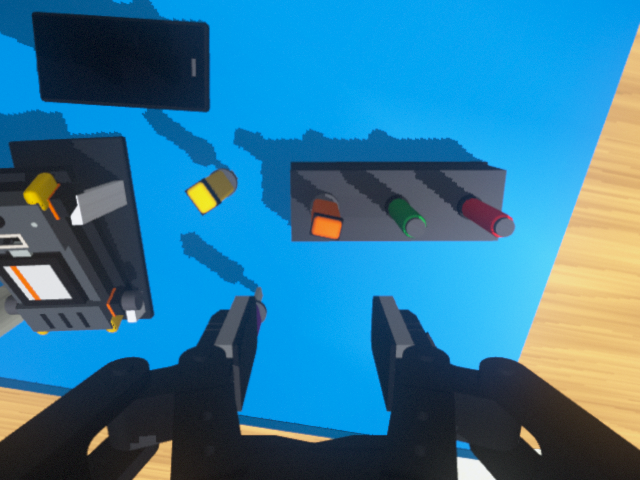

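The wrist view shows the orange top face at (325,225), in the stand's left hole, with green at (408,215) and red at (490,215). The top gives the pick centre (0.479, 0.251), with its x axis at about 88.7°. I'll turn the tool to close across the 14 mm faces.

Emit:
play_rows --pt "0 0 0 0 0 0.14 0" --pt "0 0 0 0 0 0.28 0" --pt "0 0 0 0 0 0.42 0" --pt "0 0 0 0 0 0.56 0" --pt "0 0 0 0 0 0.7 0"

```text
clock: 1.7
position: [0.4761, 0.2512, 0.2512]
tool_rot: [-3.141, -0.0, 2.625]
force: [-0.2, 0.2, -0.3]
grip_width: 0.0424
finger_force: 0.0
```

Emit:
play_rows --pt "0 0 0 0 0 0.14 0" --pt "0 0 0 0 0 0.28 0" --pt "0 0 0 0 0 0.42 0" --pt "0 0 0 0 0 0.56 0" --pt "0 0 0 0 0 0.7 0"

```text
clock: 2.2
position: [0.4761, 0.2512, 0.2512]
tool_rot: [-3.141, -0.0, 1.925]
force: [0.4, -0.1, 0.4]
grip_width: 0.043
finger_force: 0.0
```

```bash
python3 - <<'E'
from h import *
print(go([.479,.2507,.16],Ro.from_euler('xyz',[np.pi,0,1.548])),observe()['qpos'].round(2))
E
```

```text
(array([-0.15,  0.26,  9.12]), array([-0.   , -0.   ,  0.377])) [-0.78  0.37  0.24  1.82 -0.1   0.97 -0.14]
```

Emit:
play_rows --pt "-0.05 0.1 1 0 0 0.14 0" --pt "-0.1 0.2 3 0 0 0.28 0" --pt "-0.1 0.3 6 0 0 0.37 0" --pt "-0.1 0.3 9 0 0 0.37 0" --pt "-0.1 0.3 9 0 0 0.37 0"

```text
clock: 2.7
position: [0.4777, 0.2505, 0.1583]
tool_rot: [-3.137, 0.003, 1.562]
force: [-0.3, -0.4, 0.4]
grip_width: 0.0428
finger_force: 0.0
```

```bash
python3 - <<'E'
from h import *
c=info('wrist');im,d=viewer.grab_frame('wrist');cv2.imwrite('pics/w2.png',im[:,:,::-1])
h=cv2.cvtColor(im,cv2.COLOR_RGB2HSV);m=cv2.inRange(h,(5,140,60),(17,255,255));k,l,s,cc=cv2.connectedComponentsWithStats(m)
for i in range(1,k):
    if s[i,4]>150:
        ys,xs=np.where(l==i);P=deproj('wrist',np.c_[xs,ys],d,c)
        W=plane('wrist',np.c_[xs,ys],.123,c)[:,:2].astype(np.float32);r=cv2.minAreaRect(W*1000);print(s[i],P[:,2].max(),P[:,2].min(),np.round(r[0],1),np.round(r[1],1),r[2])
print(go([.479,.2507,.084],Ro.from_euler('xyz',[np.pi,0,1.548])),tool()[0])
E
```

```text
[303 224  27  27 646] 0.11459853098413184 0.06231618634198963 [479.7 270.5] [12.  11.6] 89.58798217773438
[ 302  256   29   40 1098] 0.30002352565776735 0.11926466544928868 [479.6 252.2] [19.  12.8] 89.03715515136719
(array([0.02, 0.04, 7.64]), array([-0.003,  0.002,  0.013])) [0.47880522 0.25067623 0.16040748]
```

Emit:
play_rows --pt "0.05 0.05 2 0 0 0.01 0" --pt "0.05 0.05 4 0 0 0.01 0" --pt "0.05 0.05 6 0 0 0.01 0" --pt "0.05 0.05 7.6 0 0 0.01 0" --pt "0.05 0.05 7.6 0 0 0.01 0"

```text
clock: 3.25
position: [0.4802, 0.2513, 0.0853]
tool_rot: [-3.141, 0.0, 1.551]
force: [0.7, -0.6, 1.2]
grip_width: 0.0424
finger_force: 0.0
```

Emit:
play_rows --pt "0 0 0 0 0 0 -0.4" --pt "0 0 0 0 0 0 -1" --pt "0 0 0 0 0 0 -1" --pt "0 0 0 0 0 0 -1" --pt "0 0 0 0 0 0 -1" --squeeze 60

```text
clock: 3.75
position: [0.481, 0.2513, 0.0865]
tool_rot: [3.14, -0.001, 1.55]
force: [-1.3, -0.1, 10.3]
grip_width: 0.0131
finger_force: 62.0
```

Emit:
play_rows --pt "0 0 0 0 0 0 -1" --pt "0 0 -1 0 0 0 -1" --pt "0 0 -3 0 0 0 -1" --pt "0 0 -5 0 0 0 -1" --pt "0 0 -5 0 0 0 -1"

```text
clock: 4.25
position: [0.4816, 0.2514, 0.1383]
tool_rot: [3.138, -0.002, 1.55]
force: [0.8, 1.0, -1.3]
grip_width: 0.0131
finger_force: 60.4
```

```bash
cat >> h.py <<'E'
def term(yaw,tilt=.45):
    """terminal axes as columns x,y,z"""
    x=np.array([np.cos(tilt)*np.cos(yaw),np.cos(tilt)*np.sin(yaw),np.sin(tilt)])
    z=np.array([-np.sin(tilt)*np.cos(yaw),-np.sin(tilt)*np.sin(yaw),np.cos(tilt)])
    return np.c_[x,np.cross(z,x),z]
def toolR(T): return Ro.from_matrix(np.c_[-T[:,1],-T[:,0],-T[:,2]])
E
python3 - <<'E'
from h import *
T=term(-2.92); R=toolR(T); S=np.array([.536,.030,.104])
P=S+T[:,2]*.16
print(P,R.as_euler('xyz'),go(P,R),go([.4816,.2514,.26],R)[1])
E
```

```text
[0.60389281 0.04529573 0.24807154] [-2.69159265  0.          1.79238898] (array([-20.33,  12.7 , -10.98]), array([ 0.451, -0.057, -0.238])) [ 0.451 -0.057 -0.238]
```

Emit:
play_rows --pt "0 0 -4 0 0 0 -1" --pt "0 0 -8 0 0 0 -1" --pt "-2 1.5 -11 0.05 -0.01 -0.03 -1" --pt "-6 4 -11 0.15 -0.02 -0.08 -1" --pt "-10 6.5 -11 0.25 -0.03 -0.13 -1"

```text
clock: 4.75
position: [0.5439, 0.1493, 0.2474]
tool_rot: [-2.889, 0.01, 1.687]
force: [0.4, 0.5, 0.3]
grip_width: 0.0136
finger_force: 60.3
```

```bash
python3 - <<'E'
from h import *
R=toolR(term(-2.92)); print(go([.6039,.0453,.248],R),tool()[0])
E
```

```text
(array([-11.02,   4.62,  -1.13]), array([ 0.197, -0.027, -0.103])) [0.54391293 0.14931034 0.24740343]
```

Emit:
play_rows --pt "-3 1.3 -0.3 0.06 -0.01 -0.03 -1" --pt "-6 2.5 -0.6 0.12 -0.02 -0.06 -1" --pt "-9 3.7 -0.9 0.18 -0.027 -0.1 -1" --pt "-11 4.6 -1.1 0.197 -0.027 -0.103 -1" --pt "-11 4.6 -1.1 0.197 -0.027 -0.103 -1"

```text
clock: 5.25
position: [0.6034, 0.042, 0.2451]
tool_rot: [-2.69, 0.005, 1.784]
force: [-0.3, -0.4, -0.4]
grip_width: 0.0134
finger_force: 60.3
```

```bash
python3 - <<'E'
from h import *
p,r=tool();c=info('wrist');im,d=viewer.grab_frame('wrist');np.savez('w3.npz',im=im,d=d);np.save('w3c.npy',c,allow_pickle=True)
print(p.round(4),r.as_euler('xyz').round(3),observe()['qpos'].round(2))
cv2.imwrite('pics/w3.png',im[:,:,::-1])
E
```

```text
[0.6034 0.042  0.2451] [-2.69   0.005  1.784] [-0.34  0.77  0.31  1.25 -0.14  1.6   0.17]
```

View pics/w3.png

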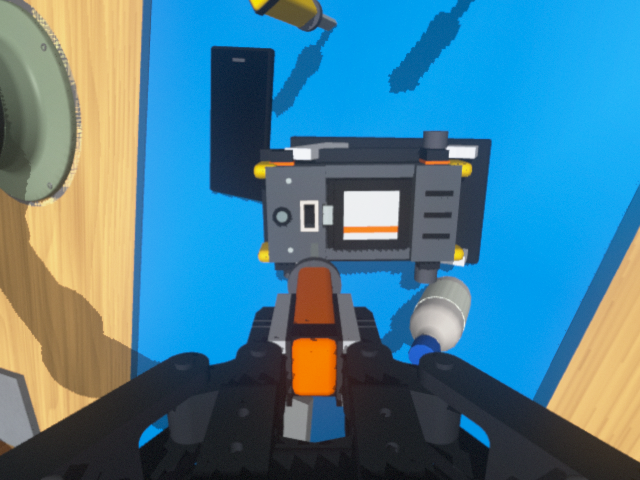

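Wrist view: the slot's white frame is at (310,215), the battery label at (370,215), the held pick's collar at (313,270), and the bottle at (440,315). Now measuring the slot, surface plane and blade.

```bash
python3 - <<'E'
from h import *
z=np.load('w3.npz');im,d=z['im'],z['d'];c=np.load('w3c.npy',allow_pickle=True).item();n='wrist'
def pts(x0,y0,x1,y1):
    ys,xs=np.mgrid[y0:y1,x0:x1];uv=np.c_[xs.ravel(),ys.ravel()];uv=uv[d[uv[:,1],uv[:,0]]>0];return deproj(n,uv,d,c)
Q=np.vstack([pts(276,185,298,245),pts(420,185,455,245)])
for _ in range(5):
    c0=Q.mean(0);nn=np.linalg.svd(Q-c0)[2][2];nn*=np.sign(nn[2]);e=(Q-c0)@nn;Q=Q[abs(e)<max(2*e.std(),.0007)]
print(c0.round(4),nn.round(4),'tilt',np.arccos(nn[2]).round(3),'yaw',np.arctan2(-nn[1],-nn[0]).round(3),e.std())
def onpl(uv,off=0):
    o,dd=rays(n,uv,c);return o+dd*(((c0+off*nn-o)@nn)/(dd@nn))[:,None]
def rect(lo,hi,roi,nm):
    m=np.zeros(d.shape,np.uint8);x0,y0,x1,y1=roi;m[y0:y1,x0:x1]=cv2.inRange(cv2.cvtColor(im,cv2.COLOR_RGB2HSV),lo,hi)[y0:y1,x0:x1]
    k,l,s,cc=cv2.connectedComponentsWithStats(m);i=1+np.argmax(s[1:,4]);ys,xs=np.where(l==i)
    X=onpl(np.c_[xs,ys]); 
    ex=np.array([0,0,1])-nn[2]*nn;ex/=np.linalg.norm(ex);ey=np.cross(nn,ex)
    A=np.c_[(X-c0)@ex,(X-c0)@ey].astype(np.float32)*1000;r=cv2.minAreaRect(A)
    print(nm,s[i],np.round(r,2) if 0 else r,'world',(c0+r[0][0]/1000*ex+r[0][1]/1000*ey).round(4))
rect((0,0,140),(180,60,255),(300,195,322,236),'slot')
rect((0,0,150),(180,40,255),(335,180,410,235),'label')
rect((0,0,0),(180,255,50),(322,175,416,262),'black')
# blade tip nominal
s_p=np.array([.6034,.042,.2451]);R=Ro.from_euler('xyz',[-2.69,.005,1.784])
tip=s_p+R.apply([0,0,.0785]);print('tip nominal',tip,proj(n,tip,c),'depth there')
cv2.imwrite('pics/w3c.png',cv2.resize(im[180:330,250:400],(600,600),interpolation=cv2.INTER_CUBIC)[:,:,::-1])
E
```

```text
[0.5804 0.0381 0.0828] [0.4246 0.0961 0.9003] tilt 0.45 yaw -2.919 0.0006058093372150578
slot [300 200  19  32 362] ((52.37418746948242, 0.15502262115478516), (23.316547393798828, 13.344330787658691), 89.41060638427734) world [0.5344 0.0275 0.1056]
label [ 344  191   56   35 1919] ((6.912586212158203, -4.96750545501709), (25.313005447387695, 40.121456146240234), 89.42623138427734) world [0.5732 0.0416 0.0858]
black [333 242   1   1   1] ((34.682350158691406, 20.515403747558594), (0.0, 0.0), 0.0) world [0.5544 0.0112 0.0979]
tip nominal [0.56999305 0.03440626 0.17447026] [[311.98184529 249.71680046]] depth there
```

View pics/w3c.png

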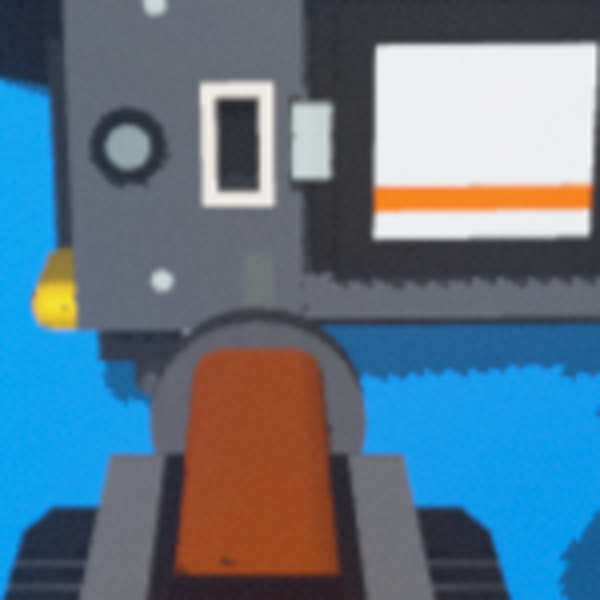

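The crop shows the blade end at about px (314.5,243), the slot frame upright and aligned, and the blade parallel to the slot. Computing the blade offset in tool axes and the correction.

```bash
python3 - <<'E'
from h import *
c=np.load('w3c.npy',allow_pickle=True).item();n='wrist'
p=np.array([.6034,.042,.2451]);R=Ro.from_euler('xyz',[-2.69,.005,1.784])
o,dd=rays(n,[[314.5,243],[310.75,243],[318.25,243]],c);o=R.inv().apply(o-p);dd=R.inv().apply(dd)
X=o+dd*((.0785-o[2])/dd[:,2])[:,None];print('blade far edge in tool mm',(X*1000).round(1))
off=np.array([X[0,0]+.005,X[0,1],.0785]);print('tip',off)
S=np.array([.5344,.0275,.1056]);T=term(-2.919);Rt=toolR(T)
q,r=tool();print(q)
for h in (.02,):
    tip=S+T[:,2]*h;P=tip-Rt.apply(off);print(P,go(P,Rt))
E
```

```text
blade far edge in tool mm [[ 3.9  1.4 78.5]
 [ 3.9 -0.7 78.5]
 [ 3.9  3.5 78.5]]
tip [0.00890099 0.00139676 0.0785    ]
[0.60282928 0.04395206 0.24535452]
[0.57692537 0.02799918 0.19490158] (array([-0.98, -0.39,  5.8 ]), array([-0.   ,  0.001, -0.009]))
```

```bash
python3 - <<'E'
from h import *
off=np.array([-.0011,.0014,.0785]);S=np.array([.5344,.0275,.1056]);T=term(-2.919);Rt=toolR(T)
for h in (.015,):
    P=S+T[:,2]*h-Rt.apply(off);print(P,go(P,Rt))
E
```

```text
[0.57259354 0.03727268 0.19040076] (array([ 0.02, -0.4 ,  6.3 ]), array([-0.   ,  0.001, -0.009]))
```

Emit:
play_rows --pt "0 -0.2 1.5 0 0 -0.009 -1" --pt "0 -0.4 3 0 0 -0.009 -1" --pt "0 -0.4 4.5 0 0 -0.009 -1" --pt "0 -0.4 6 0 0 -0.009 -1" --pt "0 -0.4 6.3 0 0 -0.009 -1"

```text
clock: 5.8
position: [0.5711, 0.0395, 0.1903]
tool_rot: [-2.691, -0.001, 1.797]
force: [-0.2, -0.9, 0.4]
grip_width: 0.0133
finger_force: 60.3
```

```bash
python3 - <<'E'
from h import *
p,r=tool();c=info('wrist');im,d=viewer.grab_frame('wrist')
print(p.round(4),r.as_euler('xyz').round(3))
off=np.array([-.0011,.0014,.0785]);S=np.array([.5344,.0275,.1056]);T=term(-2.919)
print('tip-slot in terminal mm',((p+r.apply(off)-S)@T*1000).round(1), proj('wrist',S,c), proj('wrist',p+r.apply(off+[.005,0,0]),c))
m=cv2.inRange(cv2.cvtColor(im,cv2.COLOR_RGB2HSV),(0,0,140),(180,60,255));k,l,s,cc=cv2.connectedComponentsWithStats(m)
u=proj('wrist',S,c)[0]
for i in range(1,k):
    if s[i,4]>40 and np.hypot(*(cc[i]-u))<60: print(s[i],cc[i])
x,y=u.astype(int);cr=im[y-60:y+90,x-75:x+75];cv2.imwrite('pics/w4c.png',cv2.resize(cr,(600,600),interpolation=cv2.INTER_CUBIC)[:,:,::-1]);print('crop origin',x-75,y-60)
E
```

```text
[0.5711 0.0395 0.1903] [-2.691e+00 -1.000e-03  1.797e+00]
tip-slot in terminal mm [ 0.9 -2.5 14.5] [[316.08992881 248.00418797]] [[314.53808894 243.08874656]]
[287 201   9   8  58] [291.25862069 204.55172414]
[305 228  24  32 394] [317.12182741 241.27411168]
[333 235  13  24 300] [338.94 246.81]
[276 242  13  13 135] [281.98518519 248.28148148]
crop origin 241 188
```

View pics/w4c.png

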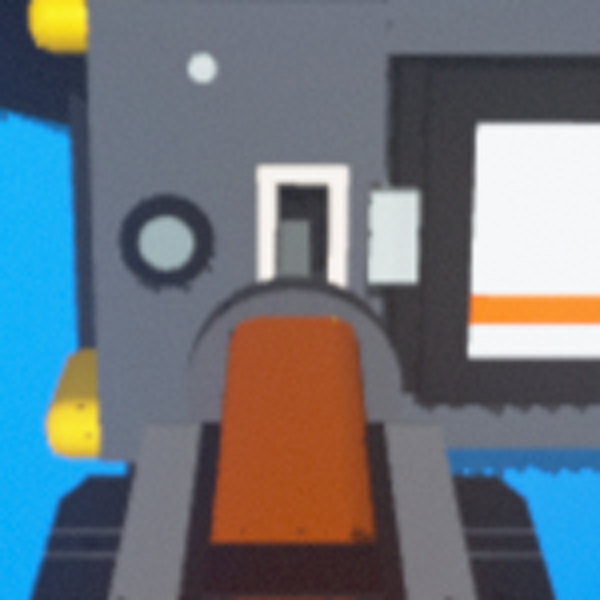

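The blade end is visible inside the slot frame, 1 mm left of centre. Resolving both offsets in tool axes.

```bash
python3 - <<'E'
from h import *
p,r=tool();c=info('wrist');print(p.round(4))
def at(uv,z):
    o,d=rays('wrist',uv,c);o=r.inv().apply(o-p);d=r.inv().apply(d);return ((o+d*((z-o[2])/d[:,2])[:,None])*1000).round(1)
b=lambda x,y:(241+x/4-.4,188+y/4-.4)
for h in (.0125,.0145,.0165):
    print(h,'blade +x edge',at([b(278,220),b(310,220)],.0785).tolist(),'slot inner top',at([b(277,185),b(328,185)],.0785+h).tolist(),'outer',at([b(257,165),b(349,165)],.0785+h).tolist())
im,d=viewer.grab_frame('wrist');print('z surf in tool', [ (r.inv().apply(deproj('wrist',[q],d,c)-p)*1000).round(1)[0].tolist() for q in [(310,222),(322,222),(299,245)]])
E
```

```text
[0.5715 0.0394 0.1907]
0.0125 blade +x edge [[4.2, -1.0, 78.5], [4.2, 3.4, 78.5]] slot inner top [[5.7, -1.3, 91.0], [5.7, 6.1, 91.0]] outer [[8.7, -4.2, 91.0], [8.7, 9.1, 91.0]]
0.0145 blade +x edge [[4.2, -1.0, 78.5], [4.2, 3.4, 78.5]] slot inner top [[5.1, -1.3, 93.0], [5.1, 6.1, 93.0]] outer [[8.2, -4.2, 93.0], [8.2, 9.2, 93.0]]
0.0165 blade +x edge [[4.2, -1.0, 78.5], [4.2, 3.4, 78.5]] slot inner top [[4.6, -1.3, 95.0], [4.6, 6.2, 95.0]] outer [[7.6, -4.3, 95.0], [7.6, 9.3, 95.0]]
z surf in tool [[12.2, -1.2, 93.3], [12.2, 5.8, 93.3], [-1.8, -7.8, 93.4]]
```

Emit:
play_rows --pt "-0.14 0.06 0 0 0 0 -1" --pt "-0.27 0.12 0 0 0 0 -1" --pt "-0.27 0.12 0.4 0 0 0 -1" --pt "-0.27 0.12 0.8 0 0 0 -1" --pt "-0.27 0.12 1.2 0 0 0 -1"

```text
clock: 6.4
position: [0.5687, 0.035, 0.1793]
tool_rot: [-2.692, -0.0, 1.796]
force: [-0.2, -0.7, -0.8]
grip_width: 0.0131
finger_force: 60.3
```

```bash
python3 - <<'E'
from h import *
p,r=tool();c=info('wrist');im,d=viewer.grab_frame('wrist')
off=np.array([-.0008,.0013,.0785]);S=np.array([.5344,.0275,.1056]);T=term(-2.919)
print(p.round(4),r.as_euler('xyz').round(3),'tip-slot',((p+r.apply(off)-S)@T*1000).round(1))
h=cv2.cvtColor(im,cv2.COLOR_RGB2HSV);m=cv2.inRange(h,(0,0,140),(180,60,255));k,l,s,cc=cv2.connectedComponentsWithStats(m)
def at(uv,z):
    o,d=rays('wrist',uv,c);o=r.inv().apply(o-p);d=r.inv().apply(d);return ((o+d*((z-o[2])/d[:,2])[:,None])*1000).round(1).tolist()
for i in range(1,k):
    if s[i,4]>40 and abs(cc[i][0]-316)<20 and abs(cc[i][1]-240)<40:
        x,y,w,hh,_=s[i];print(s[i],'slot outer',at([(x-.5,y-.5),(x+w-.5,y-.5)],.0814))
cv2.imwrite('pics/w5c.png',cv2.resize(im[195:295,255:380],(750,600),interpolation=cv2.INTER_CUBIC)[:,:,::-1])
E
```

```text
[0.5687 0.035  0.1793] [-2.692 -0.     1.796] tip-slot [-0.9  1.1  3.1]
[301 227  25  33 460] slot outer [[12.6, -6.4, 81.4], [12.6, 7.4, 81.4]]
```

View pics/w5c.png

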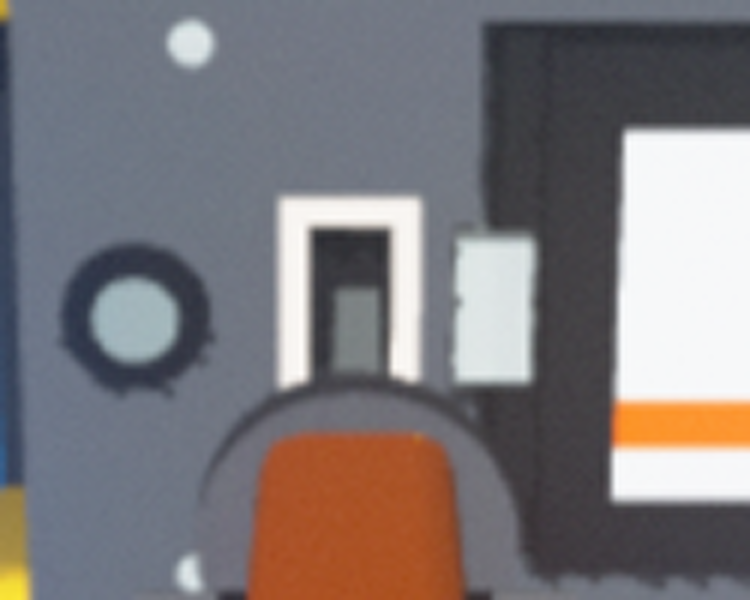

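Emit:
play_rows --pt "0.12 -0.05 0 0 0 0 -1" --pt "0.12 -0.05 0 0 0 0 -1" --pt "0.12 -0.05 0 0 0 0 -1" --pt "0.12 -0.05 0.4 0 0 0 -1" --pt "0.12 -0.05 0.8 0 0 0 -1"

```text
clock: 6.95
position: [0.5647, 0.0353, 0.1724]
tool_rot: [-2.692, -0.0, 1.796]
force: [-0.0, 0.3, -1.5]
grip_width: 0.0134
finger_force: 60.3
```

Emit:
play_rows --pt "0 0 0.2 0 0 0 -1" --pt "0 0 0.4 0 0 0 -1" --pt "0 0 0.4 0 0 0 -1" --pt "0 0 0.4 0 0 0 -1" --pt "0 0 0.4 0 0 0 -1"

```text
clock: 7.45
position: [0.5632, 0.035, 0.1692]
tool_rot: [-2.692, -0.0, 1.796]
force: [-0.1, -0.4, 0.2]
grip_width: 0.0134
finger_force: 60.3
```

```bash
python3 - <<'E'
from h import *
p,r=tool();off=np.array([-.0008,.0013,.0785]);S=np.array([.5344,.0275,.1056]);T=term(-2.919)
print('tip-slot',((p+r.apply(off)-S)@T*1000).round(1),'F in term',(observe()['force']@T).round(1))
E
```

```text
tip-slot [-0.5 -0.  -8.3] F in term [0.2 0.4 0.1]
```

Centred and inside the slot with no contact force. Now pressing.

Emit:
play_rows --pt "0 0 0.2 0 0 0 -1" --pt "0 0 0.35 0 0 0 -1" --pt "0 0 0.45 0 0 0 -1" --pt "0 0 0.5 0 0 0 -1" --pt "0 0 0.5 0 0 0 -1"

```text
clock: 7.95
position: [0.5607, 0.0343, 0.165]
tool_rot: [-2.691, -0.0, 1.796]
force: [-2.3, -0.6, 8.8]
grip_width: 0.0131
finger_force: 61.2
```

```bash
python3 - <<'E'
from h import *
p,r=tool();off=np.array([-.0008,.0013,.0785]);S=np.array([.5344,.0275,.1056]);T=term(-2.919)
print('tip-slot',((p+r.apply(off)-S)@T*1000).round(1),'F in term',(observe()['force']@T).round(1))
im,d=viewer.grab_frame('wrist');c=info('wrist')
P=deproj('wrist',[(350,225),(360,225),(385,225)],d,c);print('batt z',((P-S)@T*1000).round(1).tolist())
E
```

```text
tip-slot [  0.1   0.  -13.2] F in term [6.  0.1 6.9]
batt z [[-17.9, -18.9, 1.7], [-22.6, -19.9, 5.7], [-35.3, -19.6, 4.1]]
```

Emit:
play_rows --pt "0 0 0.06 0 0 0 -1" --pt "0 0 0.12 0 0 0 -1" --pt "0 0 0.12 0 0 0 -1" --pt "0 0 0.12 0 0 0 -1" --pt "0 0 0.12 0 0 0 -1"

```text
clock: 8.5
position: [0.5599, 0.0341, 0.1641]
tool_rot: [-2.691, -0.0, 1.796]
force: [-2.9, -0.6, 11.2]
grip_width: 0.0132
finger_force: 61.4
```

```bash
python3 - <<'E'
from h import *
p,r=tool();off=np.array([-.0008,.0013,.0785]);S=np.array([.5344,.0275,.1056]);T=term(-2.919)
print('tip-slot',((p+r.apply(off)-S)@T*1000).round(1),'F in term',(observe()['force']@T).round(1))
im,d=viewer.grab_frame('wrist');c=info('wrist')
P=deproj('wrist',[(350,225),(360,225),(385,225),(410,225),(440,225)],d,c);print('batt z',((P-S)@T*1000).round(1).tolist())
cv2.imwrite('pics/w6.png',im[:,:,::-1])
E
```

```text
tip-slot [  0.6   0.  -14.4] F in term [ 7.6 -0.   8.8]
batt z [[-17.1, -20.2, 5.7], [-21.4, -21.6, 11.0], [-34.0, -20.8, 7.9], [-46.7, -20.4, 6.2], [-62.9, -19.4, 2.1]]
```

View pics/w6.png

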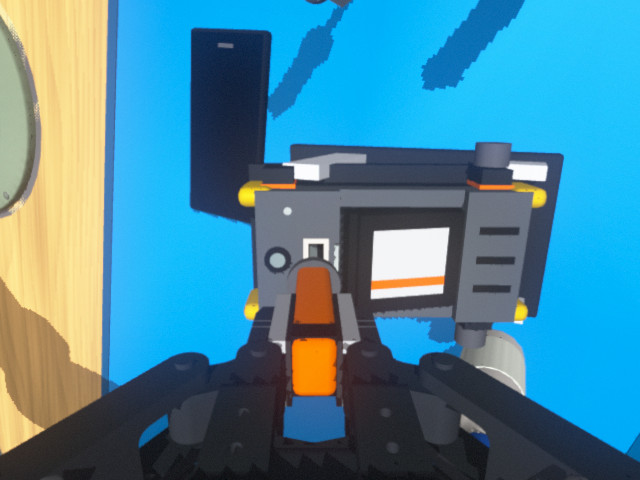

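The battery has popped up: its upper end is about 11 mm proud and the label leans at (410,262). Withdrawing straight out.

Emit:
play_rows --pt "0 0 -1 0 0 0 -1" --pt "0 0 -2 0 0 0 -1" --pt "0 0 -4 0 0 0 -1" --pt "0 0 -6.5 0 0 0 -1" --pt "0 0 -9 0 0 0 -1"

```text
clock: 9.05
position: [0.5993, 0.0432, 0.246]
tool_rot: [-2.693, -0.0, 1.796]
force: [0.7, -0.1, -0.8]
grip_width: 0.0134
finger_force: 60.3
```

```bash
python3 - <<'E'
from h import *
print(tool()[0],go([.481,.2513,.20],Ro.from_euler('xyz',[np.pi,0,1.55])))
print(go([.55,.14,.25],Ro.from_euler('xyz',[-2.9,0,1.67])))
E
```

```text
[0.59931654 0.04323869 0.24597082] (array([22.92, -4.2 ,  7.13]), array([-0.447,  0.055,  0.242]))
(array([10.53, -2.56,  0.79]), array([-0.207,  0.042,  0.119]))
```

Emit:
play_rows --pt "2.1 -0.5 0.1 -0.04 0.01 0.02 -1" --pt "4.2 -1 0.3 -0.08 0.02 0.05 -1" --pt "6.3 -1.5 0.4 -0.12 0.03 0.07 -1" --pt "8.4 -2 0.6 -0.16 0.04 0.1 -1" --pt "10.5 -2.6 0.8 -0.207 0.042 0.12 -1"

```text
clock: 9.55
position: [0.5491, 0.1401, 0.2492]
tool_rot: [-2.902, 0.0, 1.668]
force: [1.0, 0.8, -1.0]
grip_width: 0.0131
finger_force: 60.3
```

```bash
python3 - <<'E'
from h import *
print(tool()[0],go([.481,.2513,.22],Ro.from_euler('xyz',[np.pi,0,1.55])))
E
```

```text
[0.54912277 0.14008817 0.24921594] (array([11.73, -4.85,  4.19]), array([-0.239,  0.014,  0.117]))
```

Emit:
play_rows --pt "3 -1.2 0.8 -0.06 0 0.03 -1" --pt "6 -2.4 1.8 -0.12 0.01 0.06 -1" --pt "9 -3.7 2.9 -0.18 0.01 0.09 -1" --pt "11.7 -4.8 4.2 -0.239 0.014 0.117 -1" --pt "11.7 -4.8 4.2 -0.239 0.014 0.117 -1"

```text
clock: 10.05
position: [0.4779, 0.2543, 0.2191]
tool_rot: [-3.139, -0.001, 1.557]
force: [0.5, -0.5, 0.4]
grip_width: 0.0132
finger_force: 60.3
```

```bash
python3 - <<'E'
from h import *
print(go([.481,.2513,.14],Ro.from_euler('xyz',[np.pi,0,1.55])))
p,r=tool();c=info('wrist');im,d=viewer.grab_frame('wrist');np.savez('w7.npz',im=im,d=d)
print(p.round(4),r.as_euler('xyz').round(3),proj('wrist',[.4795,.2515,.053],c),proj('wrist',p+r.apply([-.0008,.0013,.0785]),c))
cv2.imwrite('pics/w7c.png',cv2.resize(im[140:340,200:450],(750,600),interpolation=cv2.INTER_CUBIC)[:,:,::-1])
E
```

```text
(array([-0.3 ,  0.34,  7.91]), array([-0.003, -0.001,  0.007]))
[0.4779 0.2543 0.2191] [-3.139e+00 -1.000e-03  1.557e+00] [[315.21424991 218.47763446]] [[314.28613516 251.80750953]]
```

View pics/w7c.png

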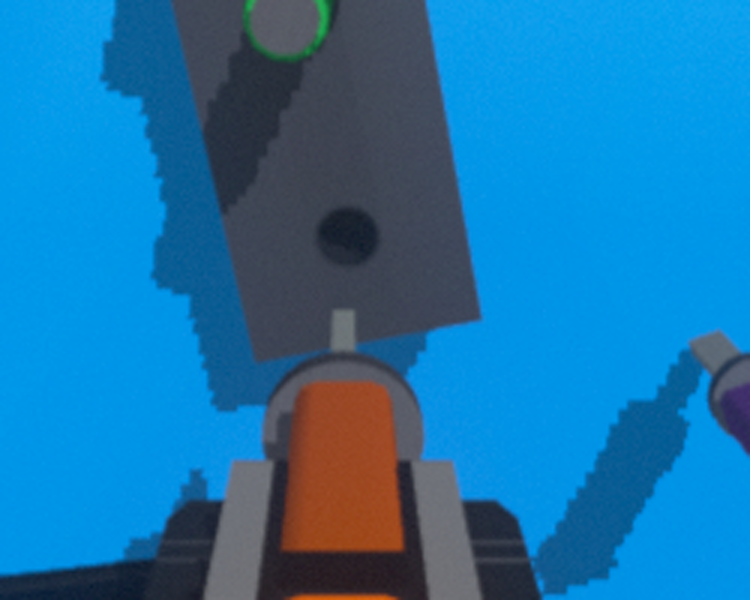

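The empty hole is at px (316,218.7), and the blade end's near edge at px (314.3,243.3).

```bash
python3 - <<'E'
from h import *
p,r=tool();c=info('wrist');f=lambda x,y:(200+x/3-.33,140+y/3-.33)
print(p.round(4))
H=plane('wrist',[f(348,236)],.053,c)[0];o,d=rays('wrist',[f(343,310)],c);o=r.inv().apply(o-p);d=r.inv().apply(d[0])
e=o+d*((.0785-o[2])/d[2]);print('hole',H.round(4),'edge in tool',e.round(4))
off=np.array([e[0]-.005,e[1],.0785]);Rv=Ro.from_euler('xyz',[np.pi,0,1.55])
for z in (.06,.02):
    P=np.r_[H[:2],z]-Rv.apply(off);print(z,P.round(4),go(P,Rv))
E
```

```text
[0.4796 0.2524 0.2197]
hole [0.4816 0.2494 0.053 ] edge in tool [0.0043 0.0012 0.0785]
0.06 [0.4805 0.2501 0.1385] (array([-0.23,  0.11,  8.12]), array([-0.003,  0.   ,  0.006]))
0.02 [0.4805 0.2501 0.0985] (array([-0.23,  0.12, 12.12]), array([-0.003,  0.   ,  0.006]))
```

Emit:
play_rows --pt "0 -0.1 2 -0.003 0 0.006 -1" --pt "0 -0.1 4 -0.003 0 0.006 -1" --pt "0 -0.1 6.5 -0.003 0 0.006 -1" --pt "0 -0.1 6.5 -0.003 0 0.006 -1" --pt "0 -0.1 6.5 -0.003 0 0.006 -1"

```text
clock: 10.6
position: [0.4808, 0.2497, 0.155]
tool_rot: [3.141, 0.001, 1.545]
force: [-0.2, -0.3, -0.0]
grip_width: 0.0134
finger_force: 60.3
```

```bash
python3 - <<'E'
from h import *
p,r=tool();c=info('wrist');im,d=viewer.grab_frame('wrist')
print(p.round(4),r.as_euler('xyz').round(3),observe()['position'])
off=np.array([-.0007,.0012,.0785]);print('tip',p+r.apply(off), 'hole px pred',proj('wrist',[.4799,.2513,.053],c))
# hole: dark blob
g=cv2.cvtColor(im,cv2.COLOR_RGB2GRAY);m=(g<48).astype(np.uint8);k,l,s,cc=cv2.connectedComponentsWithStats(m)
for i in range(1,k):
    if 60<s[i,4]<3000 and abs(cc[i][0]-316)<25 and 190<cc[i][1]<275: print(s[i],cc[i].round(1),plane('wrist',[cc[i]],.053,c).round(4))
cv2.imwrite('pics/w8c.png',cv2.resize(im[180:300,240:390],(750,600),interpolation=cv2.INTER_CUBIC)[:,:,::-1])
E
```

```text
[0.4808 0.2497 0.155 ] [3.141e+00 1.000e-03 1.545e+00] [0.4809216  0.24997695 0.15549242]
tip [0.48196803 0.24881656 0.07651898] hole px pred [[310.52368426 235.7660062 ]]
[298 224  26  23 417] [309.9 234.2] [[0.4796 0.2523 0.053 ]]
```

Emit:
play_rows --pt "0.12 -0.12 0 0 0 0 -1" --pt "0.24 -0.23 0 0 0 0 -1" --pt "0.24 -0.23 0.8 0 0 0 -1" --pt "0.24 -0.23 0.8 0 0 0 -1" --pt "0.24 -0.23 0.8 0 0 0 -1"

```text
clock: 11.15
position: [0.4776, 0.2526, 0.1461]
tool_rot: [-3.142, 0.001, 1.546]
force: [0.5, 0.3, -0.6]
grip_width: 0.0133
finger_force: 60.3
```

```bash
cat > hole.py <<'E'
from h import *
p,r=tool();c=info('wrist');im,d=viewer.grab_frame('wrist')
off=np.array([-.0007,.0012,.0785]);print('tip',(p+r.apply(off)).round(4))
g=cv2.cvtColor(im,cv2.COLOR_RGB2GRAY);m=(g<48).astype(np.uint8);k,l,s,cc=cv2.connectedComponentsWithStats(m)
for i in range(1,k):
    if 60<s[i,4]<3000 and abs(cc[i][0]-312)<25 and 190<cc[i][1]<275:
        ys,xs=np.where(l==i);W=plane('wrist',np.c_[xs,ys],.053,c)[:,:2]*1000;print(s[i],W.min(0).round(1),W.max(0).round(1))
h=cv2.cvtColor(im,cv2.COLOR_RGB2HSV);print(observe()['force'].round(1))
E
python3 hole.py
```

```text
tip [0.4787 0.2517 0.0676]
[303 232  26  26 372] [472.2 243.7] [486.9 259. ]
[ 0.3 -0.4 -1.3]
```

Emit:
play_rows --pt "0 0.06 1 0 0 0 -1" --pt "0 0.06 2 0 0 0 -1" --pt "0 0.06 3 0 0 0 -1" --pt "0 0.06 4 0 0 0 -1" --pt "0 0.06 4 0 0 0 -1"

```text
clock: 11.7
position: [0.4776, 0.2521, 0.1047]
tool_rot: [-3.14, 0.003, 1.546]
force: [-0.6, -0.6, -0.5]
grip_width: 0.0133
finger_force: 60.3
```

Emit:
play_rows --pt "0 0 0.8 0 0 0 -1" --pt "0 0 1.4 0 0 0 -1" --pt "0 0 1.8 0 0 0 -1" --pt "0 0 1.9 0 0 0 -1" --pt "0 0 1.9 0 0 0 -1"

```text
clock: 12.2
position: [0.4783, 0.2525, 0.0872]
tool_rot: [3.141, 0.001, 1.546]
force: [0.2, 0.2, -0.6]
grip_width: 0.013
finger_force: 60.3
```

Emit:
play_rows --pt "0 0 0.05 0 0 0 -1" --pt "0 0 0.1 0 0 0 -1" --pt "0 0 0.1 0 0 0 -1" --pt "0 0 0.1 0 0 0 -1" --pt "0 0 0.1 0 0 0 -1"

```text
clock: 12.7
position: [0.4785, 0.2526, 0.0866]
tool_rot: [3.141, 0.001, 1.546]
force: [-0.7, 0.2, 5.8]
grip_width: 0.0131
finger_force: 61.0
```

Emit:
play_rows --pt "0 0 0 0 0 0 -0.6" --pt "0 0 0 0 0 0 -0.4" --pt "0 0 0 0 0 0 -0.1" --pt "0 0 0 0 0 0 0" --pt "0 0 0 0 0 0 0"

```text
clock: 13.2
position: [0.4783, 0.2526, 0.0863]
tool_rot: [3.141, 0.001, 1.546]
force: [-0.2, 0.9, 0.3]
grip_width: 0.0426
finger_force: 0.0
```

Emit:
play_rows --pt "0 0 -2 0 0 0 0" --pt "0 0 -5 0 0 0 0" --pt "0 0 -9 0 0 0 0" --pt "0 0 -13 0 0 0 0.5" --pt "0 0 -13.5 0 0 0 1"

```text
clock: 13.7
position: [0.4798, 0.2534, 0.2256]
tool_rot: [3.137, -0.003, 1.545]
force: [0.0, -0.4, -0.5]
grip_width: 0.0702
finger_force: 0.0
```

```bash
python3 - <<'E'
from h import *
p,r=tool();c=info('wrist');im,d=viewer.grab_frame('wrist');h=cv2.cvtColor(im,cv2.COLOR_RGB2HSV);m=cv2.inRange(h,(5,140,60),(17,255,255));k,l,s,cc=cv2.connectedComponentsWithStats(m)
for i in range(1,k):
    if s[i,4]>100:
        ys,xs=np.where(l==i);W=plane('wrist',np.c_[xs,ys],.123,c)[:,:2].astype(np.float32);P=deproj('wrist',np.c_[xs,ys],d,c);print(s[i],np.percentile(P[:,2],[5,50,95]).round(4),np.round(cv2.minAreaRect(W*1000)[0],1),cv2.minAreaRect(W*1000)[1:])
print(p.round(3),r.as_euler('xyz').round(3))
T=term(-2.919);S=np.array([.5344,.0275,.1056])
# battery released centre: pivot at lower (-x) bottom edge
B0=S+T@np.array([-.045,0,-.0157+.00775]);print('locked centre',B0)
E
```

```text
[301 205  20  16 286] [0.0666 0.0909 0.1106] [479.8 269.7] ((9.193071365356445, 11.441102981567383), 88.50224304199219)
[300 225  22  30 633] [0.1202 0.122  0.1233] [479.4 252.8] ((18.453277587890625, 12.914517402648926), 88.47683715820312)
[0.48  0.253 0.226] [ 3.137e+00 -3.000e-03  1.545e+00]
locked centre [0.57054776 0.0356818  0.078868  ]
```

The pick stands upright in its hole again (top at z 0.123). Next, the bottle's position and the leaning battery's pose, from the saved views and a fresh wrist look.

```bash
python3 - <<'E'
from h import *
T=term(-2.919);S=np.array([.5344,.0275,.1056])
a=np.load('scene0.npz');b=np.load('side0.npz')
for n,z,roi in (('scene',a,(325,242,360,305)),('side',b,(338,233,362,285))):
    im,d=z['im'],z['d'];x0,y0,x1,y1=roi;ys,xs=np.mgrid[y0:y1,x0:x1];uv=np.c_[xs.ravel(),ys.ravel()]
    h=cv2.cvtColor(im,cv2.COLOR_RGB2HSV)[uv[:,1],uv[:,0]]
    w=(h[:,1]<60)&(h[:,2]>90);P=deproj(n,uv[w],d);q=(P[:,2]>.02)&(P[:,2]<.12);P=P[q]
    print(n,q.sum(),np.median(P,0).round(3),P.min(0).round(3),P.max(0).round(3))
    cap=(h[:,0]>108)&(h[:,1]>150);P=deproj(n,uv[cap],d);P=P[(P[:,2]>.08)&(P[:,2]<.13)];print('cap',len(P),P.mean(0).round(3) if len(P) else '')
    o,_=rays(n,[[0,0]]);print('cam',o.round(2))
piv=S+T@np.array([-.045-.031,0,-.0157]);Tb=term(-2.919,.64)
for k,l in (('centre',[.031,0,.00775]),('top',[.031,0,.0155])): print(k,(piv+Tb@np.array(l)).round(4))
E
```

```text
scene 273 [ 0.649 -0.041  0.079] [ 0.589 -0.056  0.02 ] [0.662 0.019 0.099]
cap 107 [ 0.642 -0.041  0.115]
cam [ 1.12 -0.73  0.86]
side 260 [ 0.632 -0.047  0.076] [ 0.621 -0.058  0.021] [0.656 0.021 0.096]
cap 46 [ 0.639 -0.04   0.118]
cam [ 0.26 -0.63  0.93]
centre [0.5747 0.0366 0.0831]
top [0.5793 0.0377 0.0894]
```

```bash
cat >> h.py <<'E'
def battR(T): return Ro.from_matrix(np.c_[-T[:,0],T[:,1],-T[:,2]])
E
python3 - <<'E'
from h import *
Tb=term(-2.919,.64);R=battR(Tb);p,r=tool()
P=np.array([.5793,.0377,.0894])+Tb[:,2]*.11;print(P,R.as_euler('xyz').round(3),go(P,R))
print(go([.54,.15,.27],Ro.from_euler('xyz',[np.pi,0,.87])))
E
```

```text
[0.64337078 0.05220199 0.17763053] [3.142 0.64  0.223] (array([-19.7 ,  16.89,   4.68]), array([ 0.424, -0.547,  1.274]))
(array([-10.17,   6.35,  -4.58]), array([ 0.003, -0.003,  0.676]))
```

Emit:
play_rows --pt "-2 1.3 -2 0 0 0.135 1" --pt "-4 2.5 -4 0 0 0.27 1" --pt "-6 3.8 -4.6 0 0 0.41 1" --pt "-8 5 -4.6 0 0 0.54 1" --pt "-10.2 6.3 -4.6 0 0 0.675 1"

```text
clock: 14.25
position: [0.5387, 0.1486, 0.2667]
tool_rot: [3.141, 0.001, 0.866]
force: [0.1, 0.7, -0.3]
grip_width: 0.0857
finger_force: 0.0
```

```bash
python3 - <<'E'
from h import *
Tb=term(-2.919,.64);R=battR(Tb)
P=np.array([.5793,.0377,.0894])+Tb[:,2]*.11;g=go(P,R);print(tool()[0],g,np.linalg.norm(g[1]))
E
```

```text
[0.53870431 0.14857456 0.26665033] (array([-0.54, 14.21,  8.91]), array([ 0.207, -0.616,  0.62 ])) 0.898167579018526
```

Emit:
play_rows --pt "0 3 0.5 0.03 -0.09 0.09 1" --pt "0 6 1 0.06 -0.18 0.18 1" --pt "-0.2 9 2 0.09 -0.27 0.27 1" --pt "-0.4 12 4 0.12 -0.36 0.36 1" --pt "-0.5 14 6 0.15 -0.45 0.45 1"

```text
clock: 14.75
position: [0.6432, 0.0538, 0.2056]
tool_rot: [-3.097, 0.473, 0.419]
force: [0.8, 0.1, 1.6]
grip_width: 0.0851
finger_force: 0.0
```

```bash
python3 - <<'E'
from h import *
Tb=term(-2.919,.64);R=battR(Tb)
P=np.array([.5793,.0377,.0894])+Tb[:,2]*.11;g=go(P,R);print(tool()[0],g,observe()['qpos'].round(2))
E
```

```text
[0.64316664 0.05376532 0.20555153] (array([1.23, 0.26, 2.5 ]), array([ 0.059, -0.163,  0.17 ])) [-0.48  0.95  0.62  1.13 -0.33  1.64 -1.08]
```

Emit:
play_rows --pt "0.6 0.1 1 0.03 -0.08 0.085 1" --pt "1.2 0.25 2 0.059 -0.163 0.17 1" --pt "1.2 0.25 2.5 0.059 -0.163 0.17 1" --pt "1.2 0.25 2.5 0.059 -0.163 0.17 1" --pt "1.2 0.25 2.5 0.059 -0.163 0.17 1"

```text
clock: 15.25
position: [0.6426, 0.0538, 0.1806]
tool_rot: [-3.139, 0.634, 0.23]
force: [-0.1, -0.3, 1.1]
grip_width: 0.0855
finger_force: 0.0
```

```bash
cat > batt.py <<'E'
from h import *
p,r=tool();c=info('wrist');im,d=viewer.grab_frame('wrist');np.savez('wb.npz',im=im,d=d);n='wrist'
h=cv2.cvtColor(im,cv2.COLOR_RGB2HSV);top=np.array([.5793,.0377,.0894]);u=proj(n,top,c)[0];print(p.round(4),r.as_euler('xyz').round(3),'pred',u)
lab=cv2.inRange(h,(0,0,150),(180,45,255))|cv2.inRange(h,(5,120,90),(18,255,255))
lab=cv2.morphologyEx(lab,cv2.MORPH_CLOSE,np.ones((5,5)));k,l,s,cc=cv2.connectedComponentsWithStats(lab)
i=min([i for i in range(1,k) if s[i,4]>800],key=lambda i:np.hypot(*(cc[i]-u)));print(s[i],cc[i].round(1))
ys,xs=np.where(l==i);uv=np.c_[xs,ys];uv=uv[d[ys,xs]>0];P=deproj(n,uv,d,c)
for _ in range(4):
    c0=P.mean(0);nn=np.linalg.svd(P-c0)[2][2];nn*=np.sign(nn[2]);e=(P-c0)@nn;k2=abs(e)<max(2*e.std(),.0008);P=P[k2];uv=uv[k2]
ex=np.array([0,0,1])-nn[2]*nn;ex/=np.linalg.norm(ex);ey=np.cross(nn,ex)
o,dd=rays(n,uv,c);X=o+dd*(((c0-o)@nn)/(dd@nn))[:,None];A=(np.c_[(X-c0)@ex,(X-c0)@ey]*1000).astype(np.float32);q=cv2.minAreaRect(A)
print('normal',nn.round(3),'tilt',np.arccos(nn[2]).round(3),'yaw',np.arctan2(-nn[1],-nn[0]).round(3),'label rect',q,'centre',(c0+q[0][0]/1000*ex+q[0][1]/1000*ey).round(4))
E
python3 batt.py
```

```text
[0.6426 0.0538 0.1806] [-3.139  0.634  0.23 ] pred [314.53646744 234.47980231]
[ 286  204   58   62 3550] [314.3 234.4]
normal [0.579 0.133 0.804] tilt 0.636 yaw -2.916 label rect ((0.18326377868652344, 0.08410263061523438), (40.16877365112305, 36.55885696411133), 0.15543724596500397) centre [0.5787 0.0377 0.0895]
```

```bash
python3 - <<'E'
from h import *
Tb=term(-2.919,.637);R=battR(Tb)
print(tool()[0],go(np.array([.579,.0377,.0895])-Tb[:,2]*.0115,R))
E
```

```text
[0.64266463 0.05399125 0.18118031] (array([ 0.12,  0.17, 12.43]), array([ 0.001, -0.004,  0.006]))
```

Emit:
play_rows --pt "0.1 0.15 2.5 0 0 0.006 0.65" --pt "0.1 0.15 5 0 0 0.006 0.65" --pt "0.1 0.15 7 0 0 0.006 0.65" --pt "0.1 0.15 9 0 0 0.006 0.65" --pt "0.1 0.15 10 0 0 0.006 0.65"

```text
clock: 15.8
position: [0.585, 0.0397, 0.0992]
tool_rot: [3.141, 0.634, 0.222]
force: [1.0, -0.0, 0.5]
grip_width: 0.0707
finger_force: 0.0
```

```bash
python3 - <<'E'
from h import *
Tb=term(-2.919,.637);R=battR(Tb)
print(tool()[0],go(np.array([.579,.0377,.0895])-Tb[:,2]*.0115,R),observe()['force'].round(1),observe()['grip_width'])
E
```

```text
[0.58502552 0.03969542 0.09917339] (array([0.06, 0.06, 2.3 ]), array([ 0.001, -0.003, -0.   ])) [ 1.  -0.   0.5] 0.0706885181860828
```

Emit:
play_rows --pt "0.05 0.03 0.8 0 0 0 0.65" --pt "0.05 0.03 1.5 0 0 0 0.65" --pt "0.05 0.03 2.0 0 0 0 0.65" --pt "0.05 0.03 2.3 0 0 0 0.65" --pt "0.05 0.03 2.3 0 0 0 0.65"

```text
clock: 16.3
position: [0.5729, 0.0359, 0.0798]
tool_rot: [3.139, 0.636, 0.22]
force: [0.1, -0.5, 0.5]
grip_width: 0.0706
finger_force: 0.0
```

Emit:
play_rows --pt "0 0 0 0 0 0 0.3" --pt "0 0 0 0 0 0 0.1" --pt "0 0 0 0 0 0 -0.2" --pt "0 0 0 0 0 0 -0.2" --pt "0 0 0 0 0 0 -0.2" --squeeze 40

```text
clock: 16.8
position: [0.5731, 0.0364, 0.0802]
tool_rot: [3.14, 0.635, 0.221]
force: [0.8, 5.6, 6.0]
grip_width: 0.0505
finger_force: 42.0
```

```bash
python3 - <<'E'
from h import *
Tb=term(-2.919,.637)
print(((tool()[0]-[.579,.0377,.0895])@Tb*1000).round(1),(observe()['force']@Tb).round(1))
E
```

```text
[ -0.6  -0.  -11.1] [ 1.9 -5.3  6. ]
```

Emit:
play_rows --pt "0 0 0 0 0 0 -0.2" --pt "0 0 -0.5 0 0 0 -0.2" --pt "0 0 -1.2 0 0 0 -0.2" --pt "0 0 -2.2 0 0 0 -0.2" --pt "0 0 -3.5 0 0 0 -0.2" --squeeze 60

```text
clock: 17.3
position: [0.5931, 0.04, 0.1081]
tool_rot: [3.138, 0.637, 0.22]
force: [0.2, -0.9, -1.1]
grip_width: 0.0497
finger_force: 65.2
```

Emit:
play_rows --pt "0 0 -2 0 0 0 -0.2" --pt "0 0 -4 0 0 0 -0.2" --pt "0 0 -6 0 0 0 -0.2" --pt "0 0 -8 0 0 0 -0.2" --pt "0 0 -8 0 0 0 -0.2"

```text
clock: 17.8
position: [0.6409, 0.0506, 0.1739]
tool_rot: [3.138, 0.633, 0.22]
force: [-0.5, -0.5, -0.7]
grip_width: 0.05
finger_force: 65.3
```

```bash
sed -i 's/^i=min.*/i=max(range(1,k),key=lambda i:s[i,4]*(abs(cc[i][0]-314)<40)*(s[i,4]<20000)*(cc[i][1]<420));print(s[i],cc[i].round(1))/' batt.py
cat >> batt.py <<'E'
print('label centre in tool mm',(r.inv().apply(c0+q[0][0]/1000*ex+q[0][1]/1000*ey-p)*1000).round(1),'normal in tool',r.inv().apply(nn).round(3),observe()['grip_width'],observe()['finger_force'])
E
python3 batt.py; python3 - <<'E'
from h import *
print(go([.60,-.10,.26],Ro.from_euler('xyz',[np.pi,.3,.2])))
E
```

```text
[0.6409 0.0506 0.1739] [3.138 0.633 0.22 ] pred [309.94246581 240.85638054]
[  262   281   104   103 10263] [313.8 332.3]
normal [0.575 0.141 0.806] tilt 0.633 yaw -2.902 label rect ((0.35733604431152344, -0.11279296875), (36.3253059387207, 40.29515838623047), 89.2988510131836) centre [0.6464 0.051  0.1827]
label centre in tool mm [ -0.8   0.8 -10.3] normal in tool [ 0.    -0.008 -1.   ] 0.050221418027994125 65.30673533678055
(array([-10.96,  13.83,  -2.75]), array([0.012, 0.335, 0.018]))
```

The battery is held level in the gripper: the label centre is 10 mm behind the TCP. Carrying it to the tray.

Emit:
play_rows --pt "-2.8 1.5 -1.5 0 0.06 0 -0.2" --pt "-5.5 4.5 -2.5 0 0.13 0 -0.2" --pt "-8 8 -2.75 0 0.2 0.01 -0.2" --pt "-10 11 -2.75 0.01 0.27 0.01 -0.2" --pt "-11 13.8 -2.75 0.012 0.335 0.018 -0.2"

```text
clock: 18.35
position: [0.5976, -0.1015, 0.2608]
tool_rot: [-3.141, 0.298, 0.199]
force: [0.9, -1.1, -0.8]
grip_width: 0.0499
finger_force: 65.2
```

```bash
python3 - <<'E'
from h import *
print(tool()[0],observe()['grip_width'],go([.487,-.313,.16],Ro.from_euler('xyz',[np.pi,0,.13])))
E
```

```text
[ 0.59762258 -0.10146821  0.26077148] 0.04990195412965175 (array([-11.4 ,  18.56,  14.04]), array([0.01 , 0.298, 0.068]))
```

Emit:
play_rows --pt "-2 3.5 2 0 0.06 0.014 -0.2" --pt "-4.2 7 4.5 0 0.12 0.028 -0.2" --pt "-6.4 10.5 7 0.01 0.18 0.042 -0.2" --pt "-8.7 14 9.8 0.01 0.24 0.056 -0.2" --pt "-11 17.5 12.5 0.01 0.298 0.068 -0.2"

```text
clock: 18.85
position: [0.4927, -0.2995, 0.172]
tool_rot: [3.141, 0.002, 0.132]
force: [1.8, -0.9, -1.4]
grip_width: 0.0499
finger_force: 65.2
```

```bash
python3 - <<'E'
from h import *
print(tool()[0],observe()['grip_width'],go([.487,-.313,.06],Ro.from_euler('xyz',[np.pi,0,.13])))
E
```

```text
[ 0.4927464  -0.29954375  0.17196901] 0.04994786732634321 (array([-0.72,  1.25, 11.2 ]), array([0.001, 0.002, 0.002]))
```

Emit:
play_rows --pt "-0.4 0.6 2 0 0.002 0 -0.2" --pt "-0.6 1.1 5 0 0.002 0 -0.2" --pt "-0.6 1.1 8 0 0.002 0 -0.2" --pt "-0.6 1.1 11.1 0 0.002 0 -0.2" --pt "-0.6 1.1 11.1 0 0.002 0 -0.2"

```text
clock: 19.35
position: [0.4872, -0.309, 0.0587]
tool_rot: [-3.138, 0.007, 0.132]
force: [-0.5, -0.1, 0.3]
grip_width: 0.0503
finger_force: 65.2
```

```bash
python3 batt.py; python3 - <<'E'
from h import *
print(tool()[0],go([.487,-.313,.0135],Ro.from_euler('xyz',[np.pi,0,.13])))
E
```

```text
[ 0.4872 -0.309   0.0587] [-3.138  0.007  0.132] pred [-965.92342185 -117.53952304]
[ 261  282  106  102 6300] [320.2 314.7]
normal [0.005 0.006 1.   ] tilt 0.008 yaw -2.224 label rect ((3.543665885925293, -6.954891204833984), (35.834110260009766, 39.949100494384766), 45.06026840209961) centre [ 0.4863 -0.31    0.0685]
label centre in tool mm [-1.1  0.8 -9.8] normal in tool [-0.001 -0.009 -1.   ] 0.05008239679970511 65.20277470350266
[ 0.48823327 -0.30990779  0.06098419] (array([-0.14,  0.3 ,  4.75]), array([-0.002,  0.005,  0.002]))
```

Emit:
play_rows --pt "-0.1 0.2 1.2 -0.002 0.004 0 -0.2" --pt "-0.1 0.2 2.4 -0.002 0.004 0 -0.2" --pt "-0.1 0.2 3.5 -0.002 0.004 0 -0.2" --pt "-0.1 0.2 4.2 -0.002 0.004 0 -0.2" --pt "-0.1 0.2 4.4 -0.002 0.004 0 -0.2"

```text
clock: 19.9
position: [0.4892, -0.3125, 0.0176]
tool_rot: [3.14, -0.003, 0.132]
force: [-0.4, -0.7, -1.6]
grip_width: 0.0502
finger_force: 65.2
```

Emit:
play_rows --pt "0 0 0.04 0 0 0 -0.2" --pt "0 0 0.08 0 0 0 -0.2" --pt "0 0 0.12 0 0 0 -0.2" --pt "0 0 0.16 0 0 0 -0.2" --pt "0 0 0.2 0 0 0 -0.2"

```text
clock: 20.4
position: [0.4896, -0.3126, 0.0165]
tool_rot: [3.14, -0.003, 0.132]
force: [-0.6, 0.2, -1.1]
grip_width: 0.0502
finger_force: 65.2
```

Emit:
play_rows --pt "0 0 0.06 0 0 0 -0.2" --pt "0 0 0.12 0 0 0 -0.2" --pt "0 0 0.18 0 0 0 -0.2" --pt "0 0 0.22 0 0 0 -0.2" --pt "0 0 0.25 0 0 0 -0.2"

```text
clock: 20.9
position: [0.4895, -0.3126, 0.0138]
tool_rot: [3.14, -0.003, 0.132]
force: [-0.2, -0.7, -1.3]
grip_width: 0.0498
finger_force: 65.2
```

Emit:
play_rows --pt "0 0 0.05 0 0 0 -0.2" --pt "0 0 0.1 0 0 0 -0.2" --pt "0 0 0.12 0 0 0 -0.2" --pt "0 0 0.12 0 0 0 -0.2" --pt "0 0 0.12 0 0 0 -0.2"

```text
clock: 21.4
position: [0.4895, -0.3126, 0.0127]
tool_rot: [3.14, -0.003, 0.132]
force: [-0.4, 0.4, -1.5]
grip_width: 0.0503
finger_force: 65.2
```

Emit:
play_rows --pt "0 0 0.04 0 0 0 -0.2" --pt "0 0 0.07 0 0 0 -0.2" --pt "0 0 0.1 0 0 0 -0.2" --pt "0 0 0.1 0 0 0 -0.2" --pt "0 0 0.1 0 0 0 -0.2"

```text
clock: 21.9
position: [0.4896, -0.3127, 0.0122]
tool_rot: [3.14, -0.004, 0.132]
force: [-2.5, 2.0, 12.4]
grip_width: 0.0499
finger_force: 66.6
```

Touchdown at 12 N. Releasing gently and retreating.

Emit:
play_rows --pt "0 0 -0.03 0 0 0 -0.2" --pt "0 0 -0.05 0 0 0 0.3" --pt "0 0 -0.05 0 0 0 0.4" --pt "0 0 -0.05 0 0 0 0.5" --pt "0 0 -0.05 0 0 0 0.5" --squeeze 20

```text
clock: 22.4
position: [0.4895, -0.3126, 0.0121]
tool_rot: [3.14, -0.003, 0.132]
force: [0.0, 0.3, -0.1]
grip_width: 0.0637
finger_force: 0.0
```

Emit:
play_rows --pt "0 0 -1 0 0 0 0.5" --pt "0 0 -3 0 0 0 0.5" --pt "0 0 -7 0 0 0 0.5" --pt "0 0 -12 0 0 0 0.5" --pt "0 0 -16 0 0 0 0.5"

```text
clock: 22.9
position: [0.4887, -0.3127, 0.1752]
tool_rot: [3.139, -0.004, 0.131]
force: [0.9, 0.1, -0.2]
grip_width: 0.0639
finger_force: 0.0
```

```bash
python3 batt.py; python3 - <<'E'
from h import *
for n in ('scene','side'):
    im,d=viewer.grab_frame(n);a=np.load(n+'0.npz');h=cv2.cvtColor(im,cv2.COLOR_RGB2HSV)
    for nm,lo,hi in (('orange',(5,150,90),(17,255,255)),('green',(50,100,30),(85,255,255)),('red',(0,180,60),(4,255,255)),('purple',(125,80,30),(160,255,255))):
        for im2 in (a['im'],im):
            m=cv2.inRange(cv2.cvtColor(im2,cv2.COLOR_RGB2HSV),lo,hi);m[:120]=0;m[205:]=0;m[:,420:]=0;m[:,:200]=0
            ys,xs=np.where(m);print(n,nm,len(xs),xs.mean().round(1),ys.mean().round(1))
    df=(np.abs(im.astype(int)-a['im']).max(2)>40).astype(np.uint8);k,l,s,cc=cv2.connectedComponentsWithStats(df)
    print([s[i].tolist() for i in range(1,k) if s[i,4]>30])
E
```

```text
[ 0.4887 -0.3127  0.1752] [ 3.139 -0.004  0.131] pred [-361.73757472   -9.70207888]
[ 289  195   49   55 2571] [313.1 221.6]
normal [ 0.002 -0.001  1.   ] tilt 0.002 yaw 2.576 label rect ((0.15839433670043945, 0.02156829833984375), (39.666019439697266, 35.50193405151367), 39.89768600463867) centre [ 0.4887 -0.3137  0.022 ]
label centre in tool mm [ -0.7   0.6 153.2] normal in tool [ 0.005  0.004 -1.   ] 0.06419333121187969 0.0
scene orange 78 361.2 160.4
scene orange 101 361.2 161.5
scene green 151 369.0 152.5
scene green 152 369.0 152.5
scene red 115 379.1 140.5
scene red 120 379.0 140.7
scene purple 202 387.0 191.5
scene purple 203 387.0 191.5
[[94, 0, 81, 90, 4076], [331, 0, 52, 31, 706], [77, 3, 21, 29, 212], [116, 22, 31, 7, 140], [95, 29, 13, 10, 62], [73, 34, 18, 42, 503], [168, 58, 14, 17, 168], [167, 82, 17, 60, 537], [77, 92, 15, 23, 226], [177, 118, 133, 42, 2281], [160, 144, 12, 12, 57], [44, 162, 47, 10, 105], [116, 165, 79, 117, 4782], [0, 174, 36, 18, 275], [0, 210, 71, 81, 1506], [325, 213, 27, 26, 309], [156, 317, 49, 39, 839], [60, 346, 62, 42, 1028], [0, 368, 83, 57, 2908]]
side orange 2406 396.4 145.9
side orange 2145 391.7 143.0
side green 90 231.1 178.1
side green 93 231.1 178.1
side red 24 219.4 162.4
side red 36 220.1 164.9
side purple 100 283.7 187.7
side purple 6 220.2 164.5
[[17, 0, 50, 51, 1785], [35, 0, 189, 230, 6567], [198, 11, 18, 8, 97], [208, 20, 34, 27, 466], [68, 29, 40, 38, 734], [183, 36, 75, 78, 1405], [0, 41, 29, 93, 1402], [196, 58, 233, 314, 26373], [49, 112, 27, 33, 394], [58, 197, 63, 113, 3509], [0, 208, 40, 16, 135], [0, 214, 44, 50, 531], [301, 230, 21, 11, 150], [39, 270, 27, 31, 278], [0, 275, 36, 17, 375], [0, 311, 39, 16, 463], [0, 338, 17, 15, 140], [326, 374, 40, 41, 678], [0, 402, 24, 55, 222], [322, 445, 27, 35, 595], [89, 448, 14, 32, 169]]
```

```bash
python3 -c "
from workcell import bot
print(bot.job_done())"
```

```text
the job is handed in; nothing more can be done
None
```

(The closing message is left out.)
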